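# Top up the honey-jar stand

## Task

Top up the sloping honey-jar stand for breakfast: lift the lid off the refill box and lay it flat on the free worktop, knob up, then put a spare jar from the box into each empty well of the stand, cap up and fully down on the well's floor. Leave the jars already in the stand where they are, leave the spare that is left over standing in the open box, and don't move the other things on the worktop.

Things in the scene. Friction and masses are not known exactly. Their poses are not given: they have to be found in the camera images.
- jar0: Small honey jar, a plain upright cylinder 45 mm across and 43 mm tall (amber glass, the top 11 mm a steel screw cap), about 85 g. Origin: centre of its underside; z runs up its axis (yaw means nothing). Rigid and closed. At the start it sits in one of the stand's wells.
- jar1: Small honey jar, a plain upright cylinder 45 mm across and 43 mm tall (amber glass, the top 11 mm a steel screw cap), about 85 g. Origin: centre of its underside; z runs up its axis (yaw means nothing). Rigid and closed. At the start it sits in one of the stand's wells.
- jar2: Small honey jar, a plain upright cylinder 45 mm across and 43 mm tall (amber glass, the top 11 mm a steel screw cap), about 85 g. Origin: centre of its underside; z runs up its axis (yaw means nothing). Rigid and closed. At the start it sits in one of the stand's wells.
- jar3: Small honey jar, a plain upright cylinder 45 mm across and 43 mm tall (amber glass, the top 11 mm a steel screw cap), about 85 g. Origin: centre of its underside; z runs up its axis (yaw means nothing). Rigid and closed. At the start it sits in one of the stand's wells.
- jar4: Small honey jar, a plain upright cylinder 45 mm across and 43 mm tall (amber glass, the top 11 mm a steel screw cap), about 85 g. Origin: centre of its underside; z runs up its axis (yaw means nothing). Rigid and closed. A spare: at the start it stands upright in the refill box, under the lid.
- jar5: Small honey jar, a plain upright cylinder 45 mm across and 43 mm tall (amber glass, the top 11 mm a steel screw cap), about 85 g. Origin: centre of its underside; z runs up its axis (yaw means nothing). Rigid and closed. A spare: at the start it stands upright in the refill box, under the lid.
- jar6: Small honey jar, a plain upright cylinder 45 mm across and 43 mm tall (amber glass, the top 11 mm a steel screw cap), about 85 g. Origin: centre of its underside; z runs up its axis (yaw means nothing). Rigid and closed. A spare: at the start it stands upright in the refill box, under the lid.
- stand: Wooden jar stand, fixed: board 146 (up the slope) x 218 x 26 mm at 30 degrees, top face from 27 mm (front) to 100 mm high. Six round wells in two rows of three, 72 mm apart both ways, 49 mm wide, 18 mm deep; a seated jar stands 25 mm proud. One well of each row is empty at first. Origin: on the worktop under its middle; its low front is +x (away from the robot), its high rear -x; rows run along y.
- well0 (a point): Centre of the floor of a well of the stand: upper row (robot's side), +y end. z is the well's axis, pointing out of it (30 degrees off vertical, leaning away from the robot); x points down the slope, y along the row. The mouth is 18 mm up z. Empty or holding a jar.
- well1 (a point): Centre of the floor of a well of the stand: upper row, middle. z is the well's axis, pointing out of it (30 degrees off vertical, leaning away from the robot); x points down the slope, y along the row. The mouth is 18 mm up z. Empty or holding a jar.
- well2 (a point): Centre of the floor of a well of the stand: upper row, -y end. z is the well's axis, pointing out of it (30 degrees off vertical, leaning away from the robot); x points down the slope, y along the row. The mouth is 18 mm up z. Empty or holding a jar.
- well3 (a point): Centre of the floor of a well of the stand: lower row (far side), +y end. z is the well's axis, pointing out of it (30 degrees off vertical, leaning away from the robot); x points down the slope, y along the row. The mouth is 18 mm up z. Empty or holding a jar.
- well4 (a point): Centre of the floor of a well of the stand: lower row, middle. z is the well's axis, pointing out of it (30 degrees off vertical, leaning away from the robot); x points down the slope, y along the row. The mouth is 18 mm up z. Empty or holding a jar.
- well5 (a point): Centre of the floor of a well of the stand: lower row, -y end. z is the well's axis, pointing out of it (30 degrees off vertical, leaning away from the robot); x points down the slope, y along the row. The mouth is 18 mm up z. Empty or holding a jar.
- box: Refill box, fixed: open-topped light wooden box, outside 202 (x) x 124 (y) x 54 mm tall, walls and floor 6 mm, inside 190 x 112 mm. Three spare jars stand in it in a row along x, about 59 mm apart, near the middle of its width. Origin: centre of its underside.
- lid: Loose wooden lid of the box, about 200 g: panel 202 x 124 x 8 mm, under it a 6 mm deep rim that fits inside the box with 3 mm play all round, on top a round knob 26 mm across, 24 mm tall; 38 mm in all. Origin: centre of the rim's underside (0 mm high lying on the worktop knob up, 48 mm when on the box); z up through the knob. It just lifts off.
- knob (a point): Centre of the top face of the lid's knob, 38 mm above the lid's origin; the knob reaches 24 mm down from here to the panel.
- clear_patch (a point): Middle of the empty worktop between stand and box, on the worktop surface: free for at least 220 mm along x and 150 mm along y at every start.
- mug: White mug, 80 mm across, 92 mm tall, at the back of the worktop. Bystander. Origin: centre of its underside.
- jam: Larger jam jar, 66 mm across, 85 mm tall, at the back of the worktop. Bystander. Origin: centre of its underside.
- spoon: Steel teaspoon, 125 mm long, 5 mm high, lying across at the robot's side of the clear patch. Bystander. Origin: on its underside near its middle; x along it.
- pepper: Dark wooden pepper mill, 38 mm across, 90 mm tall, standing left of the work. Bystander. Origin: centre of its underside.
- sugar: White bowl, 84 mm across, 50 mm tall, standing right of the work. Bystander. Origin: centre of its underside.
- eggcup: White egg cup, 46 mm across, 55 mm tall, at the back. Bystander. Origin: centre of its underside.

How it is judged:
By the outcome, as a careful person would: the job done as asked, in the order asked, and still so for the second after the job is handed in, with the robot touching nothing.
It also fails if it takes over 72 s, if anything falls off the work surface, if the arm or the gripper's body presses on something with over 40 N, if the wrist force passes 120 N, or if a joint passes its speed limit or range.

## Robot

A 6-joint arm with a two-finger parallel gripper is mounted at the origin on the work surface. World frame = base frame: x ahead of the robot, y to its left, z up, the work surface at z = 0. Lengths are in m, angles in rad, forces in N, time in s.
With the tool pointing down it reaches from about 0.375 to 0.975 m from the base axis. Payload 3.8 kg.
Tool frame: the origin (TCP) lies at the very end of the fingers, on their centre line; the grasp point (between the pads) lies 19 mm behind it; z points along the fingers, y is the line along which they close (so a half turn about z gives the same grasp; the last joint's range is limited). The gripper opens to 85 mm and grips with 20 to 120 N. Pads are 22 mm wide; open, the fingers measure 114 mm over their backs; the gripper's body (76 mm by 85 mm) begins 54 mm behind the grasp point. The pads swing forward as they close: fully open they stand 13 mm farther back than shut.
Start: joints at [-1.146, 0.264, 1.604, -0, 1.274, -0.037], TCP at [0.301, -0.604, 0.231] pointing down, gripper open.
Joint ranges: [-2.63, 2.63], [-0.94, 2.18], [0.31, 2.57], [-1.31, 4.45], [0, 2.66], [-2.55, 2.55]. Speed limits (rad/s): [2.57, 2.57, 3.14, 3.14, 3.14, 3.14].

## Interface

Orientations are given as a unit quaternion [w, x, y, z].
In Python, from workcell import sensors, grab_frame, camera_info, robot gives the robot as it stands. The module is installed in compiled form; this text tells all that it offers.
- The arm moves only by the shell command python3 -m pendant 'ROWS' [FORCE]. ROWS is JSON, a list of rows, each a list of 7 numbers: the turn, a rotation vector about the world's x, y, z in degrees, then the shift along the world's x, y, z in m, then the gripper command: -1 is shut, 1 is fully open, values between are in proportion. In form: [[ax, ay, az, dx, dy, dz, hand], ...]. A call has exactly 8 rows; each row is the pose to reach, as a shift and turn from the pose commanded when the call began; what a row does not reach only later rows make up. A row lasts 1/12 s, in which the tool goes at most 41.7 mm and 7.16 degrees, less where a joint would pass 70% of its speed; a pose out of reach is approached as far as the arm can. A call with a gripper value outside its range is refused whole. The fingers move at their own pace and stop on an object; FORCE is the grip in N (left out, the last holds). Time passes only in rows, so rows that repeat a pose let the fingers close, or fill a call up. It gives the time, the measured TCP pose, the force and the opening at its end, in the units of the state.
- sensors.observe(): the state, without advancing time (a new reading comes with each control period).
- grab_frame(name): name is "scene" or "top" or "wrist"; returns (picture, depth): 480x640x3 uint8, blue, green, red; 480x640 float32, m along the optical axis (not along the pixel's ray), 0 where there is no reading.
- camera_info(name): a dict with "fx", "fy", "cx", "cy" (pixels), "dist_coeffs" ([k1, k2, p1, p2, k3] as OpenCV has them; the pictures are not rectified), "view" (4x4, takes a point from world to camera coordinates); the wrist camera has in their place "hand_eye" (4x4, takes a point from camera to tool coordinates, whose origin is the TCP and whose axes are the flange's). Camera axes: x right, y down, z forward; pixel columns grow to the right and rows downward; lengths in m; the calibration is good to about 2 mm. A picture is of the moment at which its call begins: read the wrist's pose just before it. camera_info takes no time and is no camera call.
- robot.sign_off(): hands the job in, once; it reports no verdict.
The state is a dict: "time_s": time; "joint_pos": joint angles; "qd": joint speeds; "effort": joint torques, N m; "tool_pos": TCP position; "tool_rot": TCP orientation; "contact_force": force on the tool from outside, world axes, zero at the start; "ft_torque": the same for the moment, N m; "grip_width": finger opening in m.
Only numpy, scipy, OpenCV 4.12 (cv2) and the standard library are available. Lean on these libraries where they do the work, as an engineer would, in place of code of your own. Each camera call takes 0.05 s, during which the arm holds its last target. There are 200 camera calls.

## Working session

There is one attempt and no reset: what is moved stays moved. The work goes in short steps, Python scripts to look and compute and a shell command to move; the robot and the scene stay as the last step left them, time stands still between calls to the robot, and variables do not carry over. Pictures are saved under pics/ and viewed, on a budget of 10 in all, crops included, one or two more only if the job needs it, and the job is handed in when it is done.

```bash
mkdir -p pics; python3 - <<'E'
from workcell import sensors,grab_frame,camera_info
import cv2,numpy as np
for n in("top","scene"):
    im,d=grab_frame(n); cv2.imwrite(f"pics/{n}0.png",im); np.save(f"{n}0.npy",d); c=camera_info(n); print(n,{k:np.round(v,4).tolist() for k,v in c.items() if not isinstance(v,str)})
print(sensors.observe())
E
```

```text
top {'fx': 578.3394, 'fy': 578.3394, 'cx': 324.2217, 'cy': 241.5894, 'dist_coeffs': [-0.0547, 0.0, 0.0, 0.0, 0.0], 'view': [[-0.0214, -0.9995, -0.0222, 0.02], [-0.9956, 0.0233, -0.0907, 0.6248], [0.0911, 0.0202, -0.9956, 1.3114], [0.0, 0.0, 0.0, 1.0]]}
scene {'fx': 449.1606, 'fy': 449.1606, 'cx': 320.875, 'cy': 248.6497, 'dist_coeffs': [-0.0317, 0.0, 0.0, 0.0, 0.0], 'view': [[-0.2639, 0.9645, -0.0025, 0.1571], [0.723, 0.1961, -0.6625, -0.3959], [-0.6385, -0.1766, -0.7491, 1.5389], [0.0, 0.0, 0.0, 1.0]]}
{'time_s': 0.1, 'joint_pos': array([-1.14590545e+00,  2.64681130e-01,  1.60526508e+00,  2.59676462e-05,
        1.27370787e+00, -3.69183557e-02]), 'qd': array([-0.00097963, -0.00107597, -0.00480468, -0.00038735,  0.00095521,
        0.00040797]), 'effort': array([ 1.22139489e-03, -5.16708219e+01, -3.68588340e+01, -1.22809124e-04,
        6.34480952e-03,  1.30724845e-05]), 'tool_pos': array([ 0.30047507, -0.60367883,  0.23006937]), 'tool_rot': array([-1.01377073e-03,  9.73460120e-01,  2.28854392e-01, -1.86513733e-04]), 'contact_force': array([ 0.34080418, -0.56426126,  0.2279502 ]), 'ft_torque': array([ 0.02468229, -0.0246187 ,  0.01995296]), 'grip_width': 0.08548376007892723}
```

View pics/top0.png

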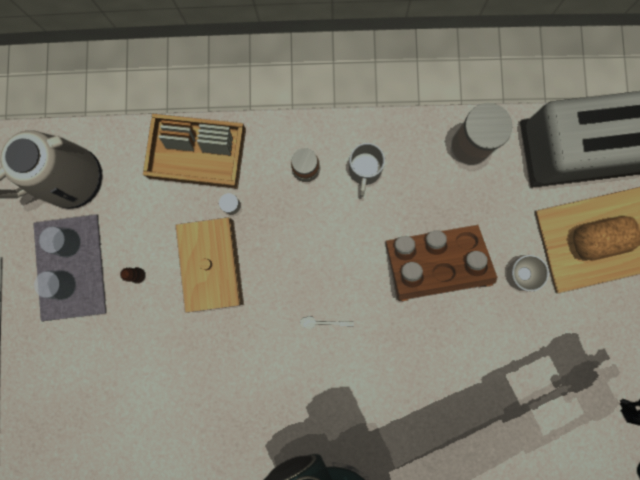

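The empty wells are the robot-side row's middle (443,272), which is well1, and the far row's -y end (467,241), which is well5. The box with its lid is at (210,265) with the knob at (207,264). The spoon is at (330,322).

```bash
cat > h.py <<'E'
import numpy as np,cv2
from scipy.spatial.transform import Rotation as R
from workcell import sensors,grab_frame,camera_info
def cloud(n,d,T=None):
    c=camera_info(n); K=np.array([[c['fx'],0,c['cx']],[0,c['fy'],c['cy']],[0,0,1]])
    v,u=np.mgrid[:480,:640]; uv=np.stack([u,v],-1).reshape(-1,1,2).astype(float)
    p=cv2.undistortPoints(uv,K,np.array(c['dist_coeffs'])).reshape(480,640,2)
    P=np.dstack([p*d[...,None],d])
    M=np.linalg.inv(c['view']) if T is None else T
    W=P@M[:3,:3].T+M[:3,3]; W[d<=0]=np.nan
    return W
def wrist():
    s=sensors.observe(); im,d=grab_frame("wrist")
    T=np.eye(4);T[:3,:3]=R.from_quat(np.roll(s['tool_rot'],-1)).as_matrix();T[:3,3]=s['tool_pos']
    return im,d,cloud("wrist",d,T@camera_info("wrist")["hand_eye"])
E
python3 - <<'E'
from h import *
for n in("top","scene"):
    W=cloud(n,np.load(n+"0.npy")); P=W.reshape(-1,3)
    x,y,z=P.T
    t=P[(abs(z)<.02)&(x>.3)&(x<.5)&(abs(y)<.1)]; print(n,"table z",np.nanmedian(t[:,2]))
    if n=="top":
        for nm,(u,v) in dict(stand=(440,262),w1=(443,272),w5=(467,241),lid=(215,255),knob=(207,264),spoonL=(308,322),spoonR=(352,324),mug=(366,160),egg=(229,203),pep=(127,274),sug=(529,273),jam=(305,163)).items(): print(nm,np.round(W[v,u],3))
        S0=W[262,440]; L0=W[255,215]
    # lid
    m=(abs(x-L0[0])<.14)&(abs(y-L0[1])<.11)&(z>.052)&(z<.07); q=P[m].astype(np.float32)
    r=cv2.minAreaRect(q[:,:2]); print("lid",r,m.sum(),np.median(q[:,2]))
    m=(abs(x-L0[0])<.14)&(abs(y-L0[1])<.11)&(z>.078)&(z<.095); q=P[m]; print("knob",q.mean(0),(q.max(0)+q.min(0))/2,len(q))
    # stand caps
    m=(abs(x-S0[0])<.12)&(abs(y-S0[1])<.15)&(z>.02)&(z<.14); q=P[m]
    # plane with slope -tan30 along stand x; fit by ransac-like ls
    ii=np.random.default_rng(0).integers(0,len(q),(3000,3)); best=0
    for a in ii:
        nn=np.cross(q[a[1]]-q[a[0]],q[a[2]]-q[a[0]]); l=np.linalg.norm(nn)
        if l<1e-5: continue
        nn=nn/l*np.sign(nn[2]); 
        if nn[2]<.8 or nn[2]>.92: continue
        e=abs((q-q[a[0]])@nn)<.002
        if e.sum()>best: best=e.sum();B=e
    g=q[B]; c0=g.mean(0); nn=np.linalg.svd(g-c0)[2][2]; nn*=np.sign(nn[2]); print("plane",c0,nn,"tilt",np.degrees(np.arccos(nn[2])),"yaw",np.degrees(np.arctan2(nn[1],nn[0])),best)
    h=(q-c0)@nn; X=np.array([nn[0],nn[1],0]);X/=np.linalg.norm(X); Y=np.cross([0,0,1],X); Xs=np.cross(Y,nn)
    uv=np.c_[(g-c0)@Xs,(g-c0)@Y].astype(np.float32); rr=cv2.minAreaRect(uv); print("rect",rr)
    C=q[(h>.02)&(h<.03)]; cu=np.c_[(C-c0)@Xs,(C-c0)@Y]
    from scipy.cluster.hierarchy import fclusterdata
    lab=fclusterdata(cu,.012,criterion='distance',method='single')
    for k in set(lab):
        e=cu[lab==k]
        if len(e)<30: continue
        (cx,cy),rad=cv2.minEnclosingCircle(e.astype(np.float32)); w=c0+Xs*cx+Y*cy
        print("cap",np.round(e.mean(0),4),np.round((cx,cy),4),round(rad,4),len(e),"h",np.median(h[(h>.02)&(h<.03)][lab==k]))
E
```

```text
top table z -7.84854395414758e-05
stand [ 0.57  -0.253  0.069]
w1 [ 0.547 -0.259  0.064]
w5 [ 0.619 -0.325  0.027]
lid [0.597 0.252 0.069]
knob [0.576 0.266 0.088]
spoonL [0.44  0.048 0.005]
spoonR [ 0.433 -0.054 -0.   ]
mug [ 0.82  -0.097  0.007]
egg [0.717 0.222 0.056]
pep [0.557 0.446 0.089]
sug [ 0.542 -0.472  0.005]
jam [0.799 0.044 0.085]Traceback (most recent call last):
  File "<stdin>", line 11, in <module>
cv2.error: OpenCV(4.12.0) /io/opencv/modules/imgproc/src/convhull.cpp:143: error: (-215:Assertion failed) total >= 0 && (depth == CV_32F || depth == CV_32S) in function 'convexHull'
```

```bash
cat > m.py <<'E'
from h import *
from scipy.cluster.hierarchy import fclusterdata
def stand(P,tag):
    x,y,z=P.T
    q=P[(abs(x-.575)<.12)&(abs(y+.253)<.15)&(z>.02)&(z<.14)]
    best=0
    for a in np.random.default_rng(0).integers(0,len(q),(2000,3)):
        nn=np.cross(q[a[1]]-q[a[0]],q[a[2]]-q[a[0]]); l=np.linalg.norm(nn)
        if l<1e-5: continue
        nn=nn/l*np.sign(nn[2])
        if nn[2]<.8 or nn[2]>.92: continue
        e=abs((q-q[a[0]])@nn)<.003
        if e.sum()>best: best=e.sum();B=e
    g=q[B]; c0=g.mean(0); nn=np.linalg.svd(g-c0)[2][2]; nn*=np.sign(nn[2])
    print(tag,"plane",c0.round(4),"tilt",np.degrees(np.arccos(nn[2])).round(2),"yaw",np.degrees(np.arctan2(nn[1],nn[0])).round(2),best)
    h=(q-c0)@nn; X=np.array([nn[0],nn[1],0]);X/=np.linalg.norm(X); Y=np.cross([0,0,1],X); Xs=np.cross(Y,nn)
    m=(h>.018)&(h<.032); C=q[m]; 
    lab=fclusterdata(C,.008,criterion='distance',method='single')
    for k in set(lab):
        e=C[lab==k]
        if len(e)<60: continue
        print(" cap mean",e.mean(0).round(4),len(e),"h",np.median(h[m][lab==k]).round(4),"ext",np.ptp((e-c0)@Xs).round(4),np.ptp((e-c0)@Y).round(4))
    return g,c0,nn
def lid(P,tag,c=(.577,.262),zr=(.05,.075)):
    x,y,z=P.T
    m=(abs(x-c[0])<.14)&(abs(y-c[1])<.10)&(z>zr[0])&(z<zr[1]); q=P[m]
    r=cv2.minAreaRect(np.ascontiguousarray(q[:,:2],dtype=np.float32)*1000); A=np.c_[q[:,:2]-q[:,:2].mean(0),np.ones(len(q))]
    print(tag,"lid",r,len(q),"z",np.percentile(q[:,2],[5,50,95]).round(4),"slope",np.linalg.lstsq(A,q[:,2],rcond=None)[0].round(4))
    q=P[(abs(x-c[0])<.14)&(abs(y-c[1])<.10)&(z>zr[1]+.005)&(z<.1)]; print(" knob",q.mean(0).round(4),((q.max(0)+q.min(0))/2).round(4),np.ptp(q,axis=0).round(4),len(q))
E
python3 - <<'E'
from m import *
for n in("top","scene"):
    P=cloud(n,np.load(n+"0.npy")).reshape(-1,3); P=P[np.isfinite(P).all(1)]
    lid(P,n); stand(P,n)
E
```

```text
top lid ((594.7532958984375, 264.8350830078125), (237.70086669921875, 148.08895874023438), 5.551759719848633) 4946 z [0.0562 0.0617 0.0662] slope [-0.0065  0.0112  0.0615]
 knob [0.5772 0.2728 0.0854] [0.5771 0.2727 0.0863] [0.0248 0.0243 0.0116] 107
top plane [ 0.5719 -0.2561  0.0673] tilt 29.8 yaw 9.12 2645
 cap mean [ 0.5708 -0.3257  0.1028] 317 h 0.0249 ext 0.0455 0.0462
 cap mean [ 0.6219 -0.2463  0.067 ] 270 h 0.0251 ext 0.0468 0.042
 cap mean [ 0.6108 -0.1761  0.0671] 289 h 0.0255 ext 0.0461 0.0447
 cap mean [ 0.5496 -0.1851  0.1027] 317 h 0.0256 ext 0.0466 0.0443
scene lid ((593.808837890625, 263.69427490234375), (238.55938720703125, 147.41957092285156), 6.226165294647217) 3617 z [0.055  0.0622 0.0648] slope [-0.0148  0.0096  0.0617]
 knob [0.5787 0.2726 0.0853] [0.5765 0.2726 0.0851] [0.0294 0.0243 0.01  ] 87
scene plane [ 0.5787 -0.2511  0.0625] tilt 29.84 yaw 8.08 2353
 cap mean [ 0.571  -0.325   0.1019] 237 h 0.0254 ext 0.0444 0.0453
 cap mean [ 0.5509 -0.1846  0.1018] 241 h 0.0251 ext 0.0428 0.0437
 cap mean [ 0.6226 -0.2457  0.0656] 230 h 0.0246 ext 0.0423 0.0422
 cap mean [ 0.6124 -0.1759  0.066 ] 245 h 0.025 ext 0.0436 0.0437
```

View pics/scene0.png

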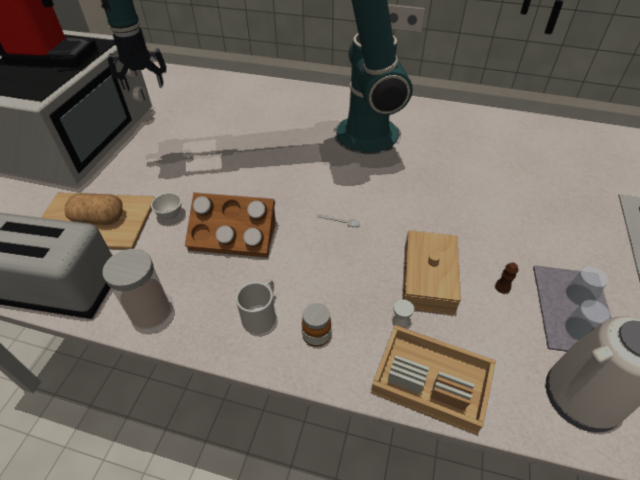

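Both cameras agree: knob (0.577, 0.273), stand yaw about 8.4°, well1 and well5 empty. Moving over the knob now.

```bash

python3 -m pendant '[[0,0,-7,0.092,0.292,0,1],[0,0,-7,0.092,0.292,0,1],[0,0,-7,0.092,0.292,0,1],[0,0,-7,0.092,0.292,0,1],[0,0,-7,0.092,0.292,0,1],[0,0,-7,0.092,0.292,0,1],[0,0,-7,0.092,0.292,0,1],[0,0,-7,0.092,0.292,0,1]]' 40
python3 -m pendant '[[0,0,-7,0.092,0.292,0,1],[0,0,-7,0.092,0.292,0,1],[0,0,-7,0.092,0.292,0,1],[0,0,-7,0.092,0.292,0,1],[0,0,-7,0.092,0.292,0,1],[0,0,-7,0.092,0.292,0,1],[0,0,-7,0.092,0.292,0,1],[0,0,-7,0.092,0.292,0,1]]'
python3 -m pendant '[[0,0,-6,0.092,0.292,0,1],[0,0,-6,0.092,0.292,0,1],[0,0,-6,0.092,0.292,0,1],[0,0,-6,0.092,0.292,0,1],[0,0,-6,0.092,0.292,0,1],[0,0,-6,0.092,0.292,0,1],[0,0,-6,0.092,0.292,0,1],[0,0,-6,0.092,0.292,0,1]]'
```

```text
time_s: 0.77
tool_pos: [0.3931, -0.3074, 0.2306]
tool_rot: [-0.002, 0.985, 0.17, 0.0]
contact_force: [-0.1, -0.2, -0.2]
grip_width: 0.0852
time_s: 1.43
tool_pos: [0.4852, -0.016, 0.231]
tool_rot: [-0.001, 0.994, 0.11, 0.0]
contact_force: [0.6, -0.1, 0.0]
grip_width: 0.0854
time_s: 2.1
tool_pos: [0.5772, 0.2767, 0.2305]
tool_rot: [-0.001, 0.998, 0.058, 0.0]
contact_force: [1.0, 0.0, 0.1]
grip_width: 0.0854
```

```bash
python3 - <<'E'
from m import *
im,d,W=wrist(); print(sensors.observe()['tool_pos'])
cv2.imwrite("pics/w1.png",im)
P=W.reshape(-1,3);P=P[np.isfinite(P).all(1)]; P=P[P[:,2]<.1]
lid(P[(P[:,0]<.69)],"wrist",c=(.577,.273))
E
```

```text
[0.57741149 0.27718139 0.23031503]
wrist lid ((576.6423950195312, 274.2776794433594), (201.1424102783203, 124.78614044189453), 6.198416709899902) 31353 z [0.061  0.0622 0.0634] slope [-0.001   0.0013  0.0623]
 knob [0.5773 0.2743 0.086 ] [0.5766 0.2742 0.0842] [0.0252 0.0252 0.0081] 787
```

View pics/w1.png

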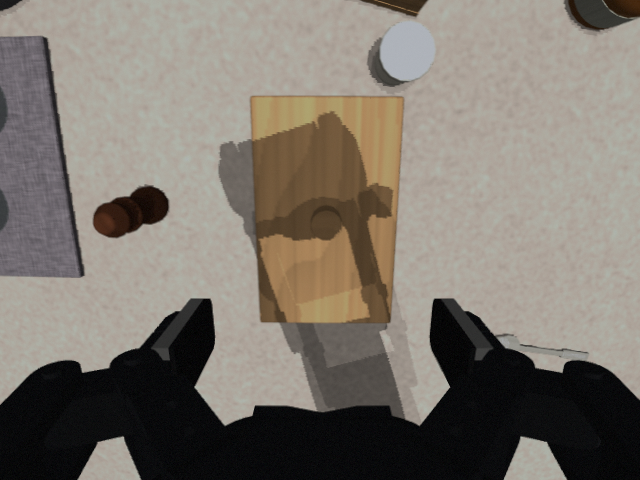

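The wrist view shows the lid on the box with its knob at (325,222), in line with the fingers, which fits the tool yaw of 6°. Descending and gripping.

```bash

python3 -m pendant '[[0,0,0,0,-0.003,-0.04,1],[0,0,0,0,-0.003,-0.08,1],[0,0,0,0,-0.003,-0.115,1],[0,0,0,0,-0.003,-0.14,1],[0,0,0,0,-0.003,-0.155,1],[0,0,0,0,-0.003,-0.162,1],[0,0,0,0,-0.003,-0.162,1],[0,0,0,0,-0.003,-0.162,0]]'
python3 -m pendant '[[0,0,0,0,0,0,-1],[0,0,0,0,0,0,-1],[0,0,0,0,0,0,-1],[0,0,0,0,0,0,-1],[0,0,0,0,0,0,-1],[0,0,0,0,0,0,-1],[0,0,0,0,0,0,-1],[0,0,0,0,0,0,-1]]' 50
```

```text
time_s: 2.82
tool_pos: [0.5769, 0.2682, 0.0697]
tool_rot: [0.0, 0.998, 0.056, 0.0]
contact_force: [-0.3, 1.2, 0.0]
grip_width: 0.075
time_s: 3.48
tool_pos: [0.5779, 0.2694, 0.0711]
tool_rot: [-0.001, 0.998, 0.056, 0.001]
contact_force: [0.0, 0.1, 6.0]
grip_width: 0.0237
```

```bash

python3 -m pendant '[[0,0,0,0,0,0.005,-1],[0,0,0,0,0,0.012,-1],[0,0,0,0,0,0.025,-1],[0,0,0,0,0,0.04,-1],[0,0,0,0,0,0.055,-1],[0,0,0,0,0,0.065,-1],[0,0,0,0,0,0.07,-1],[0,0,0,0,0,0.07,-1]]'
python3 - <<'E'
from m import *
n="top";im,d=grab_frame(n); cv2.imwrite("pics/t2.png",im[150:450,100:500])
im,d,W=wrist(); print(sensors.observe()['tool_pos'])
P=W.reshape(-1,3);P=P[np.isfinite(P).all(1)]; cv2.imwrite("pics/w2.png",im)
lid(P[P[:,0]<.69],"wrist",c=(.577,.273),zr=(.115,.15))
E
```

```text
time_s: 4.15
tool_pos: [0.5778, 0.269, 0.1414]
tool_rot: [-0.0, 0.998, 0.056, 0.001]
contact_force: [1.0, 1.2, -1.4]
grip_width: 0.0242
[0.57647829 0.26848824 0.13904796]
wrist lid ((586.758056640625, 270.73974609375), (181.296142578125, 124.8548812866211), 6.384043216705322) 81102 z [0.1299 0.131  0.1321] slope [-6.400e-03  1.000e-04  1.312e-01]m.py:29: RuntimeWarning: Mean of empty slice.
  q=P[(abs(x-c[0])<.14)&(abs(y-c[1])<.10)&(z>zr[1]+.005)&(z<.1)]; print(" knob",q.mean(0).round(4),((q.max(0)+q.min(0))/2).round(4),np.ptp(q,axis=0).round(4),len(q))
  ret = um.true_divide(
Traceback (most recent call last):
  File "m.py", line 29, in lid
    q=P[(abs(x-c[0])<.14)&(abs(y-c[1])<.10)&(z>zr[1]+.005)&(z<.1)]; print(" knob",q.mean(0).round(4),((q.max(0)+q.min(0))/2).round(4),np.ptp(q,axis=0).round(4),len(q))
                                                                                                       ~~~~~^^^
ValueError: zero-size array to reduction operation maximum which has no identity
```

View pics/w2.png

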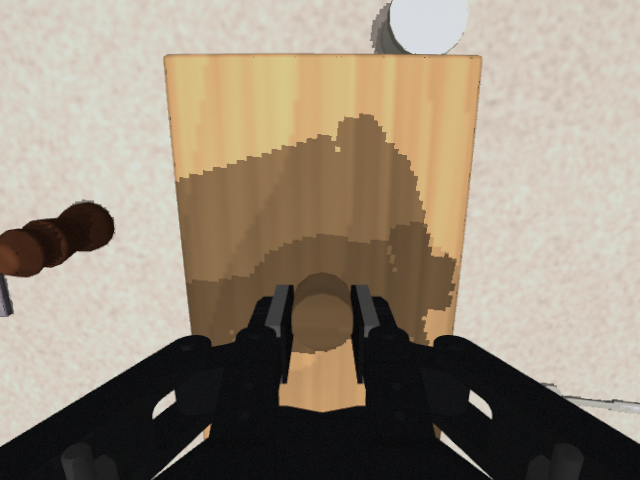

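The lid is held level, with the knob at (322,310) between the pads. Carrying it to the clear patch and setting it down.

```bash

python3 -m pendant '[[0,0,0,0.001,-0.015,0,-1],[0,0,0,0.002,-0.045,0,-1],[0,0,0,0.004,-0.08,0,-1],[0,0,0,0.005,-0.12,0,-1],[0,0,0,0.006,-0.16,0,-1],[0,0,0,0.007,-0.195,0,-1],[0,0,0,0.008,-0.222,-0.01,-1],[0,0,0,0.008,-0.234,-0.02,-1]]'
python3 -m pendant '[[0,0,0,0,0,-0.02,-1],[0,0,0,0,0,-0.045,-1],[0,0,0,0,0,-0.065,-1],[0,0,0,0,0,-0.08,-1],[0,0,0,0,0,-0.088,-1],[0,0,0,0,0,-0.093,-1],[0,0,0,0,0,-0.096,-1],[0,0,0,0,0,-0.097,-1]]'
```

```text
time_s: 4.92
tool_pos: [0.5844, 0.0305, 0.1187]
tool_rot: [0.001, 0.998, 0.055, -0.0]
contact_force: [0.1, 0.7, -2.4]
grip_width: 0.0237
time_s: 5.58
tool_pos: [0.584, 0.0348, 0.0231]
tool_rot: [-0.0, 0.998, 0.056, -0.001]
contact_force: [-5.2, -1.1, 6.7]
grip_width: 0.0239
```

```bash

python3 -m pendant '[[0,0,0,0,0,0,1],[0,0,0,0,0,0,1],[0,0,0,0,0,0,1],[0,0,0,0,0,0,1],[0,0,0,0,0,0.01,1],[0,0,0,0,0,0.04,1],[0,0,0,0,0,0.08,1],[0,0,0,0,0,0.12,1]]'
python3 -m pendant '[[0,0,0,-0.001,0.02,0.04,1],[0,0,0,-0.002,0.06,0.07,1],[0,0,0,-0.004,0.10,0.09,1],[0,0,0,-0.005,0.14,0.1,1],[0,0,0,-0.006,0.18,0.1,1],[0,0,0,-0.007,0.22,0.1,1],[0,0,0,-0.007,0.237,0.1,1],[0,0,0,-0.007,0.237,0.1,1]]'
cat > jars.py <<'E'
from m import *
im,d,W=wrist(); s=sensors.observe(); print(s['tool_pos'].round(4),s['tool_rot'].round(3))
import sys; cv2.imwrite(f"pics/{sys.argv[1]}.png",im)
P=W.reshape(-1,3);P=P[np.isfinite(P).all(1)]
q=P[(abs(P[:,0]-.577)<.12)&(abs(P[:,1]-.274)<.053)&(P[:,2]>.04)&(P[:,2]<.053)]
c,sn=np.cos(np.radians(6.2)),np.sin(np.radians(6.2))
u=(q[:,:2]-[.577,.274])@np.array([[c,-sn],[sn,c]]); k=(abs(u[:,0])<.09)&(abs(u[:,1])<.05); q,u=q[k],u[k]
lab=np.round(u[:,0]/.059)
for k in (-1,0,1):
    e=q[lab==k]
    if len(e)>100: (cx,cy),r=cv2.minEnclosingCircle(np.ascontiguousarray(e[:,:2],dtype=np.float32)*1000); print("jar",e.mean(0).round(4),(round(cx,1),round(cy,1),round(r,1)),len(e))
n="top";im,d=grab_frame(n);cv2.imwrite(f"pics/{sys.argv[1]}top.png",im)
P=cloud(n,d).reshape(-1,3);P=P[np.isfinite(P).all(1)]; lid(P,"lid on table",c=(.584,.035),zr=(.008,.02))
q=P[(abs(P[:,0]-.584)<.1)&(abs(P[:,1]-.035)<.07)&(P[:,2]>.03)&(P[:,2]<.05)]; print("knob",q.mean(0).round(4),len(q))
E
sed -i 's/    q=P\[(abs(x-c\[0\])<.14)&(abs(y-c\[1\])<.10)&(z>zr\[1\]+.*$//' m.py
python3 jars.py b1
```

```text
time_s: 6.25
tool_pos: [0.5835, 0.0347, 0.1431]
tool_rot: [-0.0, 0.998, 0.056, -0.001]
contact_force: [1.7, -0.2, -0.0]
grip_width: 0.0854
time_s: 6.92
tool_pos: [0.5772, 0.2772, 0.2436]
tool_rot: [-0.002, 0.998, 0.059, 0.001]
contact_force: [-0.2, -0.1, 0.0]
grip_width: 0.0853
[0.5773 0.2745 0.2432] [-0.     0.998  0.058  0.   ]
jar [0.5176 0.2699 0.0491] (515.8, 269.7, 22.6) 1596
jar [0.5776 0.2723 0.0493] (576.7, 272.3, 22.5) 1768
jar [0.6328 0.2823 0.0494] (632.4, 282.2, 22.5) 1985
lid on table lid ((567.7490844726562, 47.07789611816406), (276.7216491699219, 163.92454528808594), 9.501311302185059) 4315 z [0.0095 0.0137 0.0179] slope [-0.0007  0.0006  0.0137]
knob [0.5843 0.0343 0.0379] 98
```

View pics/b1.png

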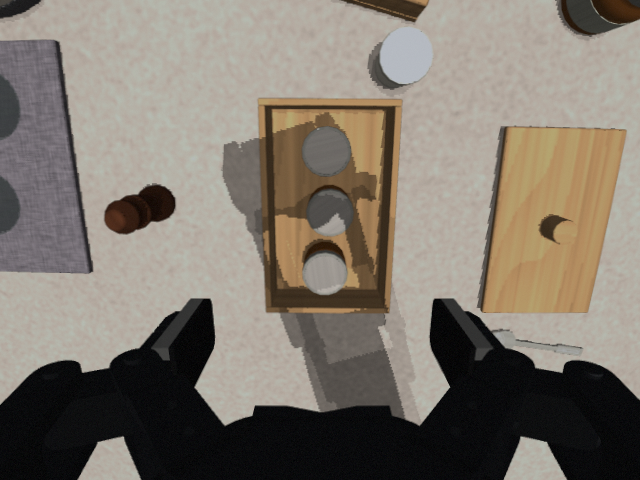

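View pics/b1top.png

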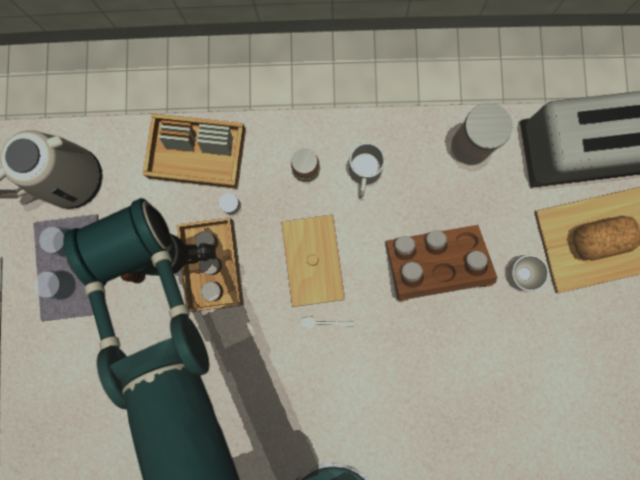

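The lid lies flat on the patch (panel at z 13.7 mm, knob at (312,260) in the top view), clear of the spoon. The three spares are upright in the box. I'll start with the nearest, at (325,272) in the wrist view.

```bash

python3 -m pendant '[[0,0,0,-0.03,-0.003,-0.02,0.5],[0,0,0,-0.061,-0.005,-0.05,0.5],[0,0,0,-0.061,-0.005,-0.09,0.5],[0,0,0,-0.061,-0.005,-0.125,0.5],[0,0,0,-0.061,-0.005,-0.15,0.5],[0,0,0,-0.061,-0.005,-0.165,0.5],[0,0,0,-0.061,-0.005,-0.17,0.5],[0,0,0,-0.061,-0.005,-0.17,0.5]]' 50
python3 -c "
from workcell import sensors
print(sensors.observe()['tool_pos'],sensors.observe()['grip_width'])"
```

```text
time_s: 7.68
tool_pos: [0.5157, 0.2648, 0.0709]
tool_rot: [0.001, 0.998, 0.056, -0.002]
contact_force: [-0.2, -0.5, -0.2]
grip_width: 0.0642
[0.51572495 0.26483048 0.07085029] 0.0641692487880595
```

```bash

python3 -m pendant '[[0,0,0,0,0.003,0,0.5],[0,0,0,0,0.003,-0.01,0.5],[0,0,0,0,0.003,-0.022,0.5],[0,0,0,0,0.003,-0.032,0.5],[0,0,0,0,0.003,-0.038,0.5],[0,0,0,0,0.003,-0.041,0.5],[0,0,0,0,0.003,-0.041,0.5],[0,0,0,0,0.003,-0.041,0.5]]' 
python3 -m pendant '[[0,0,0,0,0,0,-0.3],[0,0,0,0,0,0,-0.3],[0,0,0,0,0,0,-0.3],[0,0,0,0,0,0,-0.3],[0,0,0,0,0,0,-0.3],[0,0,0,0,0,0,-0.3],[0,0,0,0,0,0,-0.3],[0,0,0,0,0,0,-0.3]]' 50
python3 -m pendant '[[0,0,0,0,0,0.005,-0.3],[0,0,0,0,0,0.015,-0.3],[0,0,0,0,0,0.03,-0.3],[0,0,0,0,0,0.06,-0.3],[0,0,0,0,0,0.09,-0.3],[0,0,0,0,0,0.115,-0.3],[0,0,0,0,0,0.13,-0.3],[0,0,0,0,0,0.135,-0.3]]'
python3 - <<'E'
from h import *
im,d,W=wrist(); cv2.imwrite("pics/g1.png",im); s=sensors.observe(); print(s['tool_pos'],s['tool_rot'])
E
```

```text
time_s: 8.35
tool_pos: [0.5166, 0.2697, 0.0309]
tool_rot: [0.0, 0.998, 0.056, -0.0]
contact_force: [-0.1, -0.1, -1.0]
grip_width: 0.0643
time_s: 9.02
tool_pos: [0.5176, 0.2701, 0.0322]
tool_rot: [-0.0, 0.998, 0.056, 0.001]
contact_force: [0.6, -0.1, 5.8]
grip_width: 0.0432
time_s: 9.68
tool_pos: [0.5183, 0.2705, 0.1703]
tool_rot: [-0.001, 0.998, 0.056, 0.003]
contact_force: [0.5, 0.1, -0.2]
grip_width: 0.0429
[0.51808244 0.27033384 0.16959304] [-8.77103970e-04  9.98409620e-01  5.63265922e-02  2.18552381e-03]
```

View pics/g1.png

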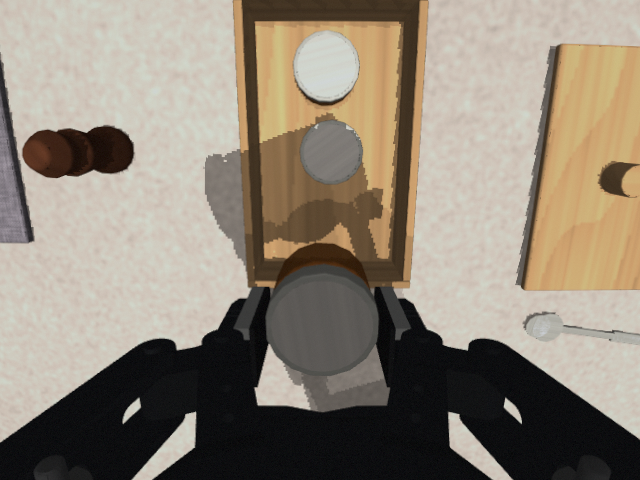

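The jar is held upright with its cap at (322,322), and two spares are left in the box. Next I work out the tool poses for both wells.

```bash
cat > plan.py <<'E'
from h import *
import sys
def held():
    c=camera_info("wrist"); im,d=grab_frame("wrist"); X=cloud("wrist",d,np.array(c["hand_eye"]))
    q=X.reshape(-1,3); q=q[np.isfinite(q).all(1)]
    q=q[(np.hypot(q[:,0],q[:,1])<.04)&(abs(q[:,1])<.021)&(q[:,2]<-.008)&(q[:,2]>-.035)]
    zt=np.median(q[:,2]); 
    q=q[abs(q[:,2]-zt)<.004]; (a,b),r=cv2.minEnclosingCircle(np.ascontiguousarray(q[:,:2],dtype=np.float32)*1000)
    A=np.c_[q[:,:2]-q[:,:2].mean(0),np.ones(len(q))]; s=np.linalg.lstsq(A,q[:,2],rcond=None)[0]
    print("cap in tool",q.mean(0).round(4),"circ",round(a,1),round(b,1),round(r,1),len(q),"slope",s.round(3))
    return np.array([a/1000,b/1000,s[2]])
yaw=np.radians(8.4); n=np.array([.5*np.cos(yaw),.5*np.sin(yaw),.866])
caps={1:np.array([.5606,-.2551,.1025]),5:np.array([.633,-.3164,.067])}
def target(w,ct,tooly=-36.6,lift=0.):
    Rn=R.from_rotvec(np.radians(30)*np.array([-np.sin(yaw),np.cos(yaw),0]))
    a=np.radians(tooly+90); down=R.from_matrix(np.array([[np.cos(a),np.sin(a),0],[np.sin(a),-np.cos(a),0],[0,0,-1]]))
    Rt=Rn*down; return caps[w]+n*lift-Rt.apply(ct),Rt
if __name__=="__main__":
    w=int(sys.argv[1]); ct=held() if len(sys.argv)<3 else np.array(eval(sys.argv[2])); s=sensors.observe(); R0=R.from_quat(np.roll(s['tool_rot'],-1))
    print("now",s['tool_pos'].round(4),"n",n.round(3),"q",s['joint_pos'].round(2),"F",s['contact_force'].round(1))
    for L in (.1,.03,.004,0):
        p,Rt=target(w,ct,lift=L); print("lift",L,"pos",p.round(4),"shift",(p-s['tool_pos']).round(4),"turn",np.degrees((Rt*R0.inv()).as_rotvec()).round(1))
E
python3 plan.py 1
```

```text
cap in tool [ 0.0006 -0.0003 -0.0171] circ -0.9 0.6 23.7 9537 slope [ 0.011 -0.    -0.017]
now [0.5172 0.2699 0.1676] n [0.495 0.073 0.866] q [ 0.44  0.14  1.87 -0.    1.13  1.9 ] F [ 0.4  0.3 -0.4]
lift 0.1 pos [ 0.6017 -0.248   0.1742] shift [ 0.0844 -0.5179  0.0066] turn [ 7.9 29.9 45.9]
lift 0.03 pos [ 0.567  -0.2531  0.1136] shift [ 0.0498 -0.523  -0.054 ] turn [ 7.9 29.9 45.9]
lift 0.004 pos [ 0.5542 -0.255   0.0911] shift [ 0.037  -0.5249 -0.0765] turn [ 7.9 29.9 45.9]
lift 0 pos [ 0.5522 -0.2553  0.0876] shift [ 0.035  -0.5252 -0.08  ] turn [ 7.9 29.9 45.9]
```

```bash

python3 -m pendant '[[0,2,3,0.003,-0.02,0.01,-0.3],[1,4,6,0.007,-0.05,0.02,-0.3],[1,6,9,0.014,-0.085,0.03,-0.3],[2,8,12,0.02,-0.12,0.04,-0.3],[2,10,15,0.026,-0.16,0.04,-0.3],[3,12,18,0.032,-0.195,0.04,-0.3],[3,13,20,0.038,-0.23,0.04,-0.3],[4,15,23,0.042,-0.26,0.04,-0.3]]'
python3 -m pendant '[[0,2,3,0.003,-0.035,0,-0.3],[1,4,6,0.01,-0.07,0,-0.3],[1,6,9,0.018,-0.105,0,-0.3],[2,8,12,0.025,-0.14,0,-0.3],[2,10,15,0.03,-0.18,0,-0.3],[3,12,18,0.036,-0.215,0,-0.3],[3,14,21,0.04,-0.24,-0.01,-0.3],[4,15,23,0.042,-0.257,-0.02,-0.3]]'
python3 plan.py 1 "[0,0,-.0171]"
```

```text
time_s: 10.45
tool_pos: [0.5575, 0.0074, 0.2043]
tool_rot: [-0.042, 0.958, 0.254, -0.13]
contact_force: [0.4, -0.1, -1.3]
grip_width: 0.0434
time_s: 11.12
tool_pos: [0.6004, -0.2496, 0.1834]
tool_rot: [-0.082, 0.861, 0.436, -0.249]
contact_force: [0.7, 0.0, -1.9]
grip_width: 0.0435
now [ 0.6004 -0.2496  0.1834] n [0.495 0.073 0.866] q [-0.31  0.57  1.36 -0.23  1.69  0.35] F [ 0.7  0.  -1.9]
lift 0.1 pos [ 0.6016 -0.249   0.1743] shift [ 0.0013  0.0005 -0.0091] turn [ 0.  -0.4 -0.3]
lift 0.03 pos [ 0.567  -0.2542  0.1137] shift [-0.0334 -0.0046 -0.0697] turn [ 0.  -0.4 -0.3]
lift 0.004 pos [ 0.5541 -0.2561  0.0912] shift [-0.0462 -0.0065 -0.0922] turn [ 0.  -0.4 -0.3]
lift 0 pos [ 0.5521 -0.2563  0.0877] shift [-0.0482 -0.0068 -0.0957] turn [ 0.  -0.4 -0.3]
```

```bash

python3 -m pendant '[[0,0,0,-0.004,-0.001,-0.01,-0.3],[0,0,0,-0.01,-0.002,-0.025,-0.3],[0,0,0,-0.018,-0.003,-0.04,-0.3],[0,-0.4,-0.3,-0.026,-0.004,-0.055,-0.3],[0,-0.4,-0.3,-0.031,-0.0045,-0.065,-0.3],[0,-0.4,-0.3,-0.0335,-0.005,-0.07,-0.3],[0,-0.4,-0.3,-0.0335,-0.005,-0.07,-0.3],[0,-0.4,-0.3,-0.0335,-0.005,-0.07,-0.3]]'
python3 - <<'E'
from m import *
im,d,W=wrist(); cv2.imwrite("pics/p1.png",im); P=W.reshape(-1,3);P=P[np.isfinite(P).all(1)]; np.save("p1.npy",P)
s=sensors.observe(); t=s['tool_pos']; print(t)
P=P[np.linalg.norm(P-t,axis=1)>.05]; P=P[::4]
stand(P,"wrist")
E
python3 plan.py 1
```

```text
time_s: 11.78
tool_pos: [0.5671, -0.2519, 0.1161]
tool_rot: [-0.081, 0.864, 0.433, -0.244]
contact_force: [0.7, -0.1, -0.6]
grip_width: 0.0429
[ 0.56787261 -0.25215717  0.11690922]
wrist plane [ 0.5853 -0.2359  0.0583] tilt 30.02 yaw 8.18 13998
 cap mean [ 0.5522 -0.1839  0.1019] 2111 h 0.0251 ext 0.0448 0.044
 cap mean [ 0.6128 -0.1752  0.0666] 2574 h 0.0252 ext 0.0441 0.0444
 cap mean [ 0.6231 -0.245   0.0664] 2105 h 0.0252 ext 0.0446 0.0444
cap in tool [ 0.001  -0.0002 -0.0171] circ -0.7 0.7 23.6 9443 slope [ 0.008  0.001 -0.017]
now [ 0.5682 -0.2523  0.1173] n [0.495 0.073 0.866] q [-0.33  0.56  1.5  -0.23  1.55  0.37] F [ 0.1  0.3 -1. ]
lift 0.1 pos [ 0.6015 -0.248   0.1743] shift [0.0332 0.0043 0.057 ] turn [0.1 0.3 0.1]
lift 0.03 pos [ 0.5668 -0.2531  0.1137] shift [-0.0014 -0.0008 -0.0036] turn [0.1 0.3 0.1]
lift 0.004 pos [ 0.554  -0.255   0.0912] shift [-0.0143 -0.0027 -0.0261] turn [0.1 0.3 0.1]
lift 0 pos [ 0.552  -0.2553  0.0877] shift [-0.0162 -0.003  -0.0296] turn [0.1 0.3 0.1]
```

View pics/p1.png

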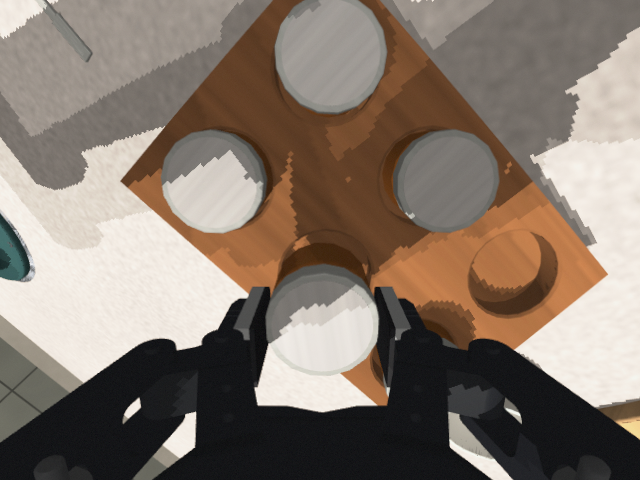

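The held jar is above well1, between neighbours at (213,180) and (445,180). Well5 is empty at (512,272). Seated jars may have slid within their play, so I measure the well5 rim itself.

```bash
cat > rim.py <<'E'
from m import *
im,d,W=wrist(); s=sensors.observe()
T=np.eye(4);T[:3,:3]=R.from_quat(np.roll(s['tool_rot'],-1)).as_matrix();T[:3,3]=s['tool_pos']
o=(T@camera_info("wrist")["hand_eye"])[:3,3]
P=W.reshape(-1,3);P=P[np.isfinite(P).all(1)];P=P[np.linalg.norm(P-s['tool_pos'],axis=1)>.05][::4]
g,c0,_=stand(P,"w")
yaw=np.radians(8.4); n=np.array([.5*np.cos(yaw),.5*np.sin(yaw),np.sqrt(.75)]); Y=np.array([-np.sin(yaw),np.cos(yaw),0]); Xs=np.cross(Y,n)
h=(W-c0)@n; near=np.linalg.norm(W-np.array([.61,-.323,.03]),axis=2)<.04
hole=((h<-.002)&near).astype(np.uint8)
k,lab,st,_=cv2.connectedComponentsWithStats(hole); i=1+np.argmax(st[1:,4]); m=lab==i; print("hole bbox",st[i])
ray=W[m]-o; q=o+ray*(((c0-o)@n)/(ray@n))[:,None]; uv=np.c_[(q-c0)@Xs,(q-c0)@Y]
(a,b),r=cv2.minEnclosingCircle(np.ascontiguousarray(uv,dtype=np.float32)*1000)
el=cv2.fitEllipse(cv2.convexHull(np.ascontiguousarray(uv,dtype=np.float32)*1000)); print("circ",a,b,r,"ell",el)
rim=c0+Xs*el[0][0]/1000+Y*el[0][1]/1000; c5=rim+n*.025; print("cap5",c5.round(4),"cap1",(c5-.072*Xs+.072*Y).round(4))
E
python3 rim.py
```

```text
w plane [ 0.5849 -0.236   0.0585] tilt 30.03 yaw 8.18 13947
 cap mean [ 0.5522 -0.1839  0.1019] 2070 h 0.0251 ext 0.0447 0.0441
 cap mean [ 0.6231 -0.2449  0.0664] 2071 h 0.0252 ext 0.0442 0.0444
 cap mean [ 0.6128 -0.1751  0.0666] 2547 h 0.0251 ext 0.0445 0.0442
hole bbox [ 466  230   90   84 5667]
circ 25.687421798706055 -87.02887725830078 24.80453109741211 ell ((25.7319278717041, -86.84056091308594), (48.78376388549805, 49.023834228515625), 111.68314361572266)
cap5 [ 0.632  -0.3168  0.0673] cap1 [ 0.5598 -0.2547  0.1033]
```

```bash
sed -i 's/^caps=.*/caps={1:np.array([.5598,-.2547,.1033]),5:np.array([.632,-.3168,.0673])}/' plan.py; python3 plan.py 1 "[0,0,-.0171]"
```

```text
now [ 0.5684 -0.2524  0.1175] n [0.495 0.073 0.866] q [-0.33  0.56  1.5  -0.23  1.55  0.37] F [ 0.2 -0.7 -0.2]
lift 0.1 pos [ 0.6008 -0.2486  0.1751] shift [0.0324 0.0038 0.0576] turn [0.1 0.3 0.1]
lift 0.03 pos [ 0.5662 -0.2538  0.1145] shift [-0.0022 -0.0014 -0.003 ] turn [0.1 0.3 0.1]
lift 0.004 pos [ 0.5533 -0.2557  0.092 ] shift [-0.0151 -0.0033 -0.0255] turn [0.1 0.3 0.1]
lift 0 pos [ 0.5513 -0.2559  0.0885] shift [-0.017  -0.0035 -0.029 ] turn [0.1 0.3 0.1]
```

```bash

python3 -m pendant '[[0,0.3,0,-0.002,-0.001,-0.003,-0.3],[0,0.3,0,-0.004,-0.002,-0.006,-0.3],[0,0.3,0,-0.006,-0.002,-0.01,-0.3],[0,0.3,0,-0.007,-0.002,-0.0117,-0.3],[0,0.3,0,-0.007,-0.002,-0.0117,-0.3],[0,0.3,0,-0.007,-0.002,-0.0117,-0.3],[0,0.3,0,-0.007,-0.002,-0.0117,-0.3],[0,0.3,0,-0.007,-0.002,-0.0117,-0.3]]'
python3 plan.py 1 "[0,0,-.0171]"
```

```text
time_s: 12.6
tool_pos: [0.5604, -0.2543, 0.1047]
tool_rot: [-0.081, 0.863, 0.433, -0.246]
contact_force: [0.5, 0.1, -1.0]
grip_width: 0.0431
now [ 0.5604 -0.2543  0.1047] n [0.495 0.073 0.866] q [-0.34  0.57  1.52 -0.23  1.53  0.37] F [ 0.5  0.1 -1. ]
lift 0.1 pos [ 0.6008 -0.2486  0.1751] shift [0.0404 0.0057 0.0704] turn [ 0.1 -0.1  0.1]
lift 0.03 pos [ 0.5662 -0.2538  0.1145] shift [0.0057 0.0006 0.0097] turn [ 0.1 -0.1  0.1]
lift 0.004 pos [ 0.5533 -0.2557  0.092 ] shift [-0.0071 -0.0013 -0.0128] turn [ 0.1 -0.1  0.1]
lift 0 pos [ 0.5513 -0.2559  0.0885] shift [-0.0091 -0.0016 -0.0162] turn [ 0.1 -0.1  0.1]
```

```bash

python3 -m pendant '[[0,0,0,-0.001,-0.0002,-0.0018,-0.3],[0,0,0,-0.002,-0.0004,-0.0036,-0.3],[0,0,0,-0.003,-0.0006,-0.0054,-0.3],[0,0,0,-0.004,-0.0008,-0.0072,-0.3],[0,0,0,-0.005,-0.001,-0.009,-0.3],[0,0,0,-0.006,-0.0011,-0.0107,-0.3],[0,0,0,-0.007,-0.0013,-0.0125,-0.3],[0,0,0,-0.008,-0.0014,-0.0143,-0.3]]'
python3 plan.py 1 "[0,0,-.0171]"
```

```text
time_s: 13.27
tool_pos: [0.5521, -0.2557, 0.0901]
tool_rot: [-0.081, 0.863, 0.433, -0.247]
contact_force: [-0.1, 0.2, -0.7]
grip_width: 0.0432
now [ 0.5521 -0.2557  0.0901] n [0.495 0.073 0.866] q [-0.34  0.57  1.54 -0.24  1.51  0.37] F [-0.1  0.2 -0.7]
lift 0.1 pos [ 0.6008 -0.2486  0.1751] shift [0.0487 0.0071 0.085 ] turn [ 0.1 -0.1  0.1]
lift 0.03 pos [ 0.5662 -0.2538  0.1145] shift [0.0141 0.002  0.0244] turn [ 0.1 -0.1  0.1]
lift 0.004 pos [ 0.5533 -0.2557  0.092 ] shift [0.0012 0.0001 0.0019] turn [ 0.1 -0.1  0.1]
lift 0 pos [ 0.5513 -0.2559  0.0885] shift [-0.0008 -0.0002 -0.0016] turn [ 0.1 -0.1  0.1]
```

```bash

python3 -m pendant '[[0,0,0,-0.0005,0,-0.001,-0.3],[0,0,0,-0.001,-0.0002,-0.002,-0.3],[0,0,0,-0.0015,-0.0002,-0.0027,-0.3],[0,0,0,-0.0015,-0.0002,-0.0027,-0.3],[0,0,0,-0.0015,-0.0002,-0.0027,0.1],[0,0,0,-0.0015,-0.0002,-0.0027,0.3],[0,0,0,-0.0015,-0.0002,-0.0027,0.5],[0,0,0,-0.0015,-0.0002,-0.0027,0.5]]'
python3 -m pendant '[[0,0,0,0.003,0.0004,0.005,0.5],[0,0,0,0.01,0.0015,0.017,0.5],[0,0,0,0.02,0.003,0.034,0.5],[0,0,0,0.03,0.0045,0.052,0.5],[0,0,0,0.037,0.005,0.064,0.5],[0,0,0,0.04,0.006,0.07,0.5],[0,0,0,0.04,0.006,0.07,0.5],[0,0,0,0.04,0.006,0.07,0.5]]'
python3 - <<'E'
from m import *
im,d,W=wrist(); cv2.imwrite("pics/r1.png",im)
s=sensors.observe(); print(s['tool_pos'])
P=W.reshape(-1,3);P=P[np.isfinite(P).all(1)]; stand(P[::5],"after")
E
```

```text
time_s: 13.93
tool_pos: [0.5505, -0.256, 0.0872]
tool_rot: [-0.082, 0.863, 0.433, -0.247]
contact_force: [-0.1, 0.0, -0.3]
grip_width: 0.0639
time_s: 14.6
tool_pos: [0.5911, -0.2498, 0.158]
tool_rot: [-0.081, 0.863, 0.433, -0.246]
contact_force: [-0.4, 0.0, 0.2]
grip_width: 0.0639
[ 0.59037569 -0.24972264  0.15710047]
after plane [ 0.581  -0.2411  0.0612] tilt 30.04 yaw 8.23 9067
 cap mean [ 0.5642 -0.3188  0.1057] 315 h 0.0249 ext 0.0331 0.0385
 cap mean [ 0.6232 -0.245   0.0664] 1028 h 0.0252 ext 0.0436 0.0444
 cap mean [ 0.6129 -0.1748  0.0665] 1212 h 0.0252 ext 0.0441 0.044
 cap mean [ 0.5619 -0.2534  0.1021] 862 h 0.0252 ext 0.0442 0.0446
 cap mean [ 0.552  -0.1837  0.102 ] 1021 h 0.0252 ext 0.0441 0.0443
```

View pics/r1.png

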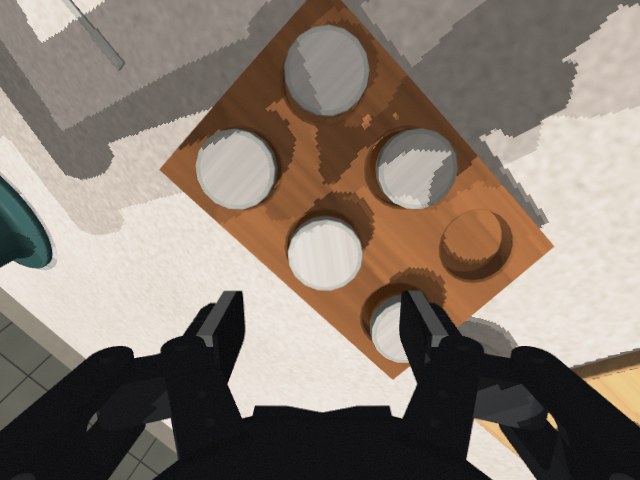

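The jar is seated in well1: cap 25.2 mm proud, same as its neighbours, at (325,253). Returning for the middle spare.

```bash

python3 -m pendant '[[0,-2,-3,0,0.01,0.03,0.5],[-1,-4,-6,-0.001,0.04,0.05,0.5],[-1,-6,-9,-0.002,0.08,0.06,0.5],[-2,-8,-12,-0.003,0.12,0.06,0.5],[-2,-10,-15,-0.004,0.16,0.06,0.5],[-3,-12,-18,-0.005,0.2,0.06,0.5],[-3,-13,-20,-0.006,0.23,0.06,0.5],[-4,-15,-23,-0.007,0.262,0.06,0.5]]'
python3 -m pendant '[[0,-2,-3,-0.001,0.035,0,0.5],[-1,-4,-6,-0.002,0.07,0,0.5],[-1,-6,-9,-0.003,0.105,0,0.5],[-2,-9,-13,-0.004,0.145,0,0.5],[-2,-11,-17,-0.005,0.185,0,0.5],[-3,-13,-20,-0.006,0.225,-0.01,0.5],[-4,-15,-23,-0.007,0.262,-0.02,0.5],[-4,-15,-23,-0.007,0.262,-0.02,0.5]]'
python3 jars.py b2
```

```text
time_s: 15.32
tool_pos: [0.5823, 0.0133, 0.2161]
tool_rot: [-0.042, 0.959, 0.25, -0.127]
contact_force: [0.5, 0.7, -0.1]
grip_width: 0.0639
time_s: 15.98
tool_pos: [0.5725, 0.28, 0.1941]
tool_rot: [-0.001, 0.998, 0.056, -0.001]
contact_force: [-0.1, -0.3, -0.2]
grip_width: 0.0643
[0.5733 0.2769 0.1947] [ 0.     0.998  0.057 -0.001]
jar [0.5778 0.2723 0.0493] (576.7, 272.3, 22.5) 2402
jar [0.633  0.2822 0.0493] (632.6, 282.2, 22.5) 2735
lid on table lid ((584.4760131835938, 22.045867919921875), (271.32196044921875, 167.1381072998047), 9.16995620727539) 4297 z [0.0096 0.0138 0.018 ] slope [ 0.0003 -0.0016  0.0138]
knob [0.5844 0.0343 0.0374] 98
```

```bash

python3 -m pendant '[[0,0,0,0.004,-0.003,-0.03,0.5],[0,0,0,0.004,-0.003,-0.06,0.5],[0,0,0,0.004,-0.003,-0.085,0.5],[0,0,0,0.004,-0.003,-0.105,0.5],[0,0,0,0.004,-0.003,-0.118,0.5],[0,0,0,0.004,-0.003,-0.125,0.5],[0,0,0,0.004,-0.003,-0.125,0.5],[0,0,0,0.004,-0.003,-0.125,0.5]]' 50
```

```text
time_s: 16.75
tool_pos: [0.5814, 0.2705, 0.0731]
tool_rot: [-0.0, 0.999, 0.054, 0.002]
contact_force: [1.3, -0.3, -0.1]
grip_width: 0.0641
```

```bash

python3 -m pendant '[[0,0,0,-0.003,0.001,0,0.5],[0,0,0,-0.003,0.001,-0.01,0.5],[0,0,0,-0.003,0.001,-0.022,0.5],[0,0,0,-0.003,0.001,-0.033,0.5],[0,0,0,-0.003,0.001,-0.039,0.5],[0,0,0,-0.003,0.001,-0.042,0.5],[0,0,0,-0.003,0.001,-0.042,0.5],[0,0,0,-0.003,0.001,-0.042,0.5]]'
python3 -m pendant '[[0,0,0,0,0,0,-0.3],[0,0,0,0,0,0,-0.3],[0,0,0,0,0,0,-0.3],[0,0,0,0,0,0,-0.3],[0,0,0,0,0,0,-0.3],[0,0,0,0,0,0,-0.3],[0,0,0,0,0,0,-0.3],[0,0,0,0,0,0,-0.3]]' 50
python3 -m pendant '[[0,0,0,0,0,0.005,-0.3],[0,0,0,0,0,0.015,-0.3],[0,0,0,0,0,0.03,-0.3],[0,0,0,0,0,0.06,-0.3],[0,0,0,0,0,0.09,-0.3],[0,0,0,0,0,0.115,-0.3],[0,0,0,0,0,0.13,-0.3],[0,0,0,0,0,0.135,-0.3]]'
python3 plan.py 5
```

```text
time_s: 17.42
tool_pos: [0.5775, 0.2721, 0.0301]
tool_rot: [-0.0, 0.999, 0.054, 0.001]
contact_force: [-0.0, 0.2, -0.3]
grip_width: 0.0642
time_s: 18.08
tool_pos: [0.5786, 0.2725, 0.0316]
tool_rot: [-0.001, 0.999, 0.054, 0.002]
contact_force: [1.3, 1.4, 6.1]
grip_width: 0.0431
time_s: 18.75
tool_pos: [0.5794, 0.2728, 0.1698]
tool_rot: [-0.001, 0.999, 0.054, 0.004]
contact_force: [0.7, 0.2, 0.2]
grip_width: 0.0433
cap in tool [ 0.0005 -0.0002 -0.0177] circ -1.2 0.7 23.8 9597 slope [ 0.012 -0.    -0.018]
now [0.579  0.2727 0.169 ] n [0.495 0.073 0.866] q [ 0.4   0.24  1.75 -0.    1.14  1.86] F [0.9 0.8 0.3]
lift 0.1 pos [ 0.6728 -0.3094  0.1384] shift [ 0.0938 -0.5822 -0.0306] turn [ 7.8 30.1 46.2]
lift 0.03 pos [ 0.6382 -0.3146  0.0778] shift [ 0.0592 -0.5873 -0.0913] turn [ 7.8 30.1 46.2]
lift 0.004 pos [ 0.6253 -0.3165  0.0552] shift [ 0.0463 -0.5892 -0.1138] turn [ 7.8 30.1 46.2]
lift 0 pos [ 0.6234 -0.3167  0.0518] shift [ 0.0443 -0.5895 -0.1172] turn [ 7.8 30.1 46.2]
```

```bash

python3 -m pendant '[[0,2,3,0.003,-0.02,0.01,-0.3],[1,4,6,0.009,-0.055,0.02,-0.3],[1,6,9,0.016,-0.095,0.03,-0.3],[2,8,12,0.023,-0.135,0.03,-0.3],[2,10,15,0.029,-0.175,0.03,-0.3],[3,12,18,0.035,-0.215,0.03,-0.3],[3,13,20,0.041,-0.255,0.03,-0.3],[4,15,23,0.047,-0.291,0.03,-0.3]]'
python3 -m pendant '[[0,2,3,0.004,-0.04,0,-0.3],[1,4,6,0.01,-0.08,0,-0.3],[1,6,9,0.018,-0.12,0,-0.3],[2,8,12,0.025,-0.16,0,-0.3],[2,10,15,0.032,-0.2,0,-0.3],[3,12,18,0.038,-0.24,-0.005,-0.3],[3,14,21,0.043,-0.27,-0.015,-0.3],[4,15,23,0.047,-0.291,-0.03,-0.3]]'
python3 plan.py 5 "[0,0,-.0177]"
```

```text
time_s: 19.47
tool_pos: [0.6233, -0.0212, 0.1938]
tool_rot: [-0.043, 0.958, 0.251, -0.128]
contact_force: [0.3, 0.6, -0.1]
grip_width: 0.0431
time_s: 20.13
tool_pos: [0.6715, -0.3128, 0.1637]
tool_rot: [-0.082, 0.863, 0.433, -0.248]
contact_force: [0.2, 1.3, -0.5]
grip_width: 0.0431
now [ 0.6715 -0.3128  0.1637] n [0.495 0.073 0.866] q [-0.36  0.75  1.11 -0.25  1.75  0.3 ] F [ 0.2  1.3 -0.5]
lift 0.1 pos [ 0.6727 -0.3108  0.1386] shift [ 0.0012  0.0021 -0.0251] turn [ 0.  -0.2  0.1]
lift 0.03 pos [ 0.6381 -0.3159  0.078 ] shift [-0.0334 -0.0031 -0.0858] turn [ 0.  -0.2  0.1]
lift 0.004 pos [ 0.6252 -0.3178  0.0554] shift [-0.0463 -0.005  -0.1083] turn [ 0.  -0.2  0.1]
lift 0 pos [ 0.6232 -0.3181  0.052 ] shift [-0.0483 -0.0052 -0.1117] turn [ 0.  -0.2  0.1]
```

```bash

python3 -m pendant '[[0,0,0,0.001,0.002,-0.02,-0.3],[0,0,0,-0.004,0.001,-0.035,-0.3],[0,0,0,-0.012,0,-0.05,-0.3],[0,0,0,-0.021,-0.001,-0.064,-0.3],[0,0,0,-0.028,-0.002,-0.077,-0.3],[0,0,0,-0.033,-0.003,-0.0855,-0.3],[0,0,0,-0.033,-0.003,-0.0855,-0.3],[0,0,0,-0.033,-0.003,-0.0855,-0.3]]'
sleep 0
python3 plan.py 5; python3 plan.py 5 "[0,0,-.0177]"
```

```text
time_s: 20.8
tool_pos: [0.6377, -0.3125, 0.0785]
tool_rot: [-0.083, 0.863, 0.433, -0.248]
contact_force: [-0.4, 0.9, 0.2]
grip_width: 0.0436
cap in tool [ 0.0009 -0.0002 -0.0177] circ -0.7 0.8 23.4 9503 slope [ 0.012  0.001 -0.018]
now [ 0.6387 -0.3128  0.0798] n [0.495 0.073 0.866] q [-0.37  0.75  1.26 -0.25  1.59  0.33] F [ 0.  -0.  -0.5]
lift 0.1 pos [ 0.6725 -0.3098  0.1386] shift [0.0337 0.003  0.0588] turn [ 0.  -0.1  0.1]
lift 0.03 pos [ 0.6379 -0.3149  0.078 ] shift [-0.0009 -0.0021 -0.0018] turn [ 0.  -0.1  0.1]
lift 0.004 pos [ 0.625  -0.3168  0.0555] shift [-0.0137 -0.004  -0.0244] turn [ 0.  -0.1  0.1]
lift 0 pos [ 0.623  -0.3171  0.052 ] shift [-0.0157 -0.0043 -0.0278] turn [ 0.  -0.1  0.1]
now [ 0.6387 -0.3128  0.0798] n [0.495 0.073 0.866] q [-0.37  0.75  1.26 -0.25  1.59  0.33] F [ 0.  -0.  -0.5]
lift 0.1 pos [ 0.6727 -0.3108  0.1386] shift [0.034  0.002  0.0588] turn [ 0.  -0.1  0.1]
lift 0.03 pos [ 0.6381 -0.3159  0.078 ] shift [-0.0006 -0.0031 -0.0019] turn [ 0.  -0.1  0.1]
lift 0.004 pos [ 0.6252 -0.3178  0.0554] shift [-0.0135 -0.005  -0.0244] turn [ 0.  -0.1  0.1]
lift 0 pos [ 0.6232 -0.3181  0.052 ] shift [-0.0155 -0.0053 -0.0278] turn [ 0.  -0.1  0.1]
```

```bash

python3 -m pendant '[[0,0,0,-0.001,-0.002,-0.003,-0.3],[0,0,0,-0.003,-0.0035,-0.006,-0.3],[0,0,0,-0.005,-0.0038,-0.009,-0.3],[0,0,0,-0.0056,-0.0038,-0.0106,-0.3],[0,0,0,-0.0056,-0.0038,-0.0106,-0.3],[0,0,0,-0.0056,-0.0038,-0.0106,-0.3],[0,0,0,-0.0056,-0.0038,-0.0106,-0.3],[0,0,0,-0.0056,-0.0038,-0.0106,-0.3]]'
python3 plan.py 5 "[0,0,-.0177]"
```

```text
time_s: 21.52
tool_pos: [0.6333, -0.3167, 0.0697]
tool_rot: [-0.081, 0.863, 0.433, -0.246]
contact_force: [-0.6, 0.6, -0.8]
grip_width: 0.0431
now [ 0.6333 -0.3167  0.0697] n [0.495 0.073 0.866] q [-0.38  0.75  1.28 -0.25  1.57  0.32] F [-0.6  0.6 -0.8]
lift 0.1 pos [ 0.6727 -0.3108  0.1386] shift [0.0394 0.0059 0.0689] turn [ 0.1 -0.1  0.1]
lift 0.03 pos [ 0.6381 -0.3159  0.078 ] shift [0.0048 0.0008 0.0083] turn [ 0.1 -0.1  0.1]
lift 0.004 pos [ 0.6252 -0.3178  0.0554] shift [-0.0081 -0.0011 -0.0142] turn [ 0.1 -0.1  0.1]
lift 0 pos [ 0.6232 -0.3181  0.052 ] shift [-0.0101 -0.0014 -0.0177] turn [ 0.1 -0.1  0.1]
```

```bash

python3 -m pendant '[[0,0,0,-0.0011,-0.0002,-0.002,-0.3],[0,0,0,-0.0022,-0.0003,-0.004,-0.3],[0,0,0,-0.0034,-0.0005,-0.006,-0.3],[0,0,0,-0.0045,-0.0006,-0.008,-0.3],[0,0,0,-0.0057,-0.0008,-0.01,-0.3],[0,0,0,-0.0068,-0.001,-0.012,-0.3],[0,0,0,-0.008,-0.0011,-0.014,-0.3],[0,0,0,-0.009,-0.0013,-0.0157,-0.3]]'
python3 plan.py 5 "[0,0,-.0177]"
```

```text
time_s: 22.18
tool_pos: [0.6239, -0.318, 0.0535]
tool_rot: [-0.082, 0.863, 0.433, -0.247]
contact_force: [0.4, -0.7, -1.4]
grip_width: 0.043
now [ 0.6239 -0.318   0.0535] n [0.495 0.073 0.866] q [-0.38  0.75  1.31 -0.26  1.54  0.33] F [ 0.4 -0.7 -1.4]
lift 0.1 pos [ 0.6727 -0.3108  0.1386] shift [0.0488 0.0072 0.0851] turn [ 0.  -0.1  0.1]
lift 0.03 pos [ 0.6381 -0.3159  0.078 ] shift [0.0142 0.0021 0.0245] turn [ 0.  -0.1  0.1]
lift 0.004 pos [ 0.6252 -0.3178  0.0554] shift [0.0013 0.0002 0.002 ] turn [ 0.  -0.1  0.1]
lift 0 pos [ 0.6232 -0.3181  0.052 ] shift [-0.0007 -0.0001 -0.0015] turn [ 0.  -0.1  0.1]
```

Inserted with no contact force. Next: lower the last bit, release, retract and inspect everything.

```bash

python3 -m pendant '[[0,0,0,-0.0005,0,-0.001,-0.3],[0,0,0,-0.001,-0.0002,-0.002,-0.3],[0,0,0,-0.0015,-0.0002,-0.0027,-0.3],[0,0,0,-0.0015,-0.0002,-0.0027,-0.3],[0,0,0,-0.0015,-0.0002,-0.0027,0.1],[0,0,0,-0.0015,-0.0002,-0.0027,0.3],[0,0,0,-0.0015,-0.0002,-0.0027,0.5],[0,0,0,-0.0015,-0.0002,-0.0027,0.5]]'
python3 -m pendant '[[0,0,0,0.003,0.0004,0.005,0.5],[0,0,0,0.01,0.0015,0.017,0.5],[0,0,0,0.02,0.003,0.034,0.5],[0,0,0,0.03,0.0045,0.052,0.5],[0,0,0,0.037,0.005,0.064,0.5],[0,0,0,0.045,0.006,0.08,0.5],[0,0,0,0.05,0.007,0.1,0.5],[0,0,0,0.05,0.007,0.12,0.5]]'
python3 - <<'E'
from m import *
im,d,W=wrist(); cv2.imwrite("pics/r2.png",im)
P=W.reshape(-1,3);P=P[np.isfinite(P).all(1)]; stand(P[::4],"wrist")
E
python3 -m pendant '[[0,0,0,0.01,0.035,0.02,0.5],[0,0,0,0.01,0.07,0.04,0.5],[0,0,0,0.01,0.11,0.06,0.5],[0,0,0,0.01,0.15,0.06,0.5],[0,0,0,0.01,0.18,0.06,0.5],[0,0,0,0.01,0.2,0.06,0.5],[0,0,0,0.01,0.2,0.06,0.5],[0,0,0,0.01,0.2,0.06,0.5]]'
python3 - <<'E'
from m import *
d0={n:np.load(n+"0.npy") for n in("top","scene")}
for n in("top","scene"):
    im,d=grab_frame(n); cv2.imwrite(f"pics/{n}9.png",im); W=cloud(n,d)
    P=W.reshape(-1,3);P=P[np.isfinite(P).all(1)]; stand(P,n)
    x,y,z=P.T; q=P[(abs(x-.577)<.085)&(abs(y-.274)<.045)&(z>.043)&(z<.056)]; print("box tops",q.mean(0).round(4),len(q))
    if n=="top":
        W0=cloud(n,d0[n])
        for nm,(u,v) in dict(mug=(366,160),egg=(229,203),pep=(127,274),sug=(529,273),jam=(305,163),sp=(308,322)).items():
            a=[w[v-6:v+7,u-6:u+7].reshape(-1,3) for w in(W0,W)]; print(nm,[np.nanmedian(e,0).round(4) for e in a])
E
```

```text
time_s: 22.85
tool_pos: [0.6224, -0.3182, 0.0506]
tool_rot: [-0.082, 0.863, 0.433, -0.247]
contact_force: [1.0, -0.1, -0.7]
grip_width: 0.0641
time_s: 23.52
tool_pos: [0.6741, -0.3106, 0.1726]
tool_rot: [-0.081, 0.863, 0.433, -0.246]
contact_force: [-0.3, -0.3, 0.4]
grip_width: 0.0642
wrist plane [ 0.5837 -0.2469  0.0603] tilt 30.03 yaw 8.32 8023
 cap mean [ 0.5731 -0.3253  0.1017] 667 h 0.0251 ext 0.0443 0.0446
 cap mean [ 0.6327 -0.3164  0.067 ] 752 h 0.0251 ext 0.0443 0.0439
 cap mean [ 0.6239 -0.2459  0.0663] 864 h 0.0251 ext 0.0437 0.0442
 cap mean [ 0.6135 -0.1756  0.0661] 1019 h 0.0251 ext 0.0444 0.0437
 cap mean [ 0.5628 -0.2545  0.1018] 780 h 0.0252 ext 0.0443 0.0448
 cap mean [ 0.5526 -0.1847  0.1016] 880 h 0.025 ext 0.0441 0.0435
time_s: 24.23
tool_pos: [0.6829, -0.1103, 0.2312]
tool_rot: [-0.081, 0.863, 0.434, -0.247]
contact_force: [0.1, -0.2, -0.8]
grip_width: 0.0645
top plane [ 0.5676 -0.2578  0.0703] tilt 29.95 yaw 8.38 2351
 cap mean [ 0.6111 -0.1759  0.0671] 284 h 0.0249 ext 0.0478 0.0445
 cap mean [ 0.622  -0.2462  0.0668] 268 h 0.0248 ext 0.0458 0.0428
 cap mean [
[... 522 characters left out ...]
.5421, -0.4716,  0.007 ]), array([ 0.542 , -0.472 ,  0.0076])]
jam [array([0.7981, 0.0443, 0.085 ]), array([0.7986, 0.0443, 0.0844])]
sp [array([0.4399, 0.0483, 0.0042]), array([0.4536, 0.0484, 0.0088])]
scene plane [ 0.5896 -0.2525  0.0566] tilt 29.88 yaw 8.74 1783
 cap mean [ 0.6123 -0.1757  0.066 ] 242 h 0.025 ext 0.0428 0.044
 cap mean [ 0.5549 -0.1787  0.0987] 146 h 0.0253 ext 0.0379 0.0379
 cap mean [ 0.5605 -0.2663  0.1032] 64 h 0.0251 ext 0.0264 0.0204
 cap mean [ 0.5709 -0.3251  0.1022] 233 h 0.0249 ext 0.0436 0.0454
 cap mean [ 0.6314 -0.3155  0.0666] 242 h 0.0244 ext 0.0425 0.0459
 cap mean [ 0.6227 -0.2458  0.0657] 226 h 0.0249 ext 0.043 0.0412
box tops [0.634  0.2807 0.0491] 255
```

View pics/scene9.png

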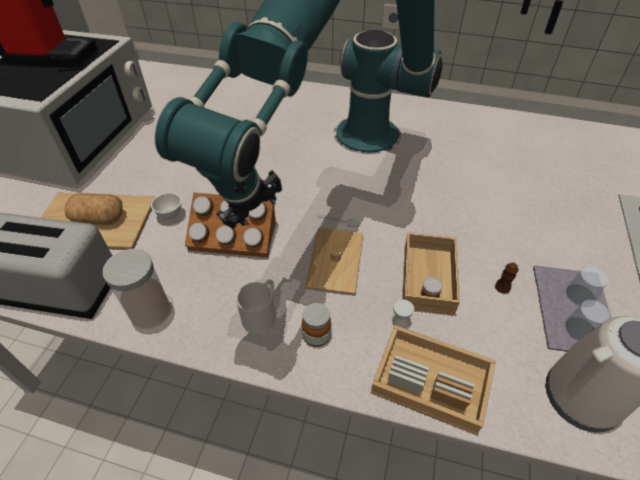

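All six wells are full and one jar stands in the box. The spoon patch reading differs from the start, so I look closer.

```bash
python3 - <<'E'
import cv2,numpy as np
a=cv2.imread("pics/top0.png")[200:360,270:400];b=cv2.imread("pics/top9.png")[200:360,270:400];c=cv2.imread("pics/b1top.png")[200:360,270:400]
cv2.imwrite("pics/cmp.png",cv2.resize(np.hstack([a,c,b]),None,fx=2,fy=2))
E
```

```text
(no output)
```

View pics/cmp.png

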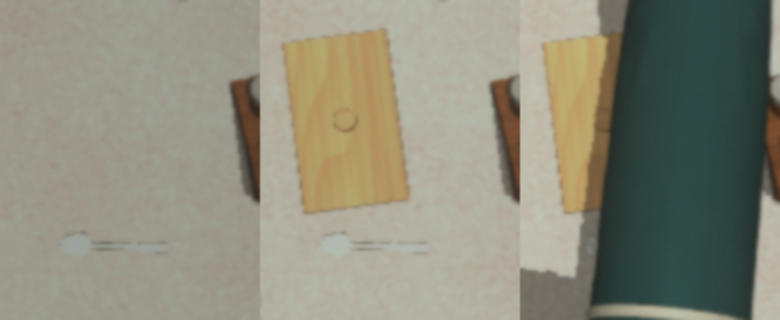

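The arm occludes the spoon in the last top picture, and that explains the odd reading. With the lid already down, the spoon was where it started, and nothing went near it afterwards. Handing in.

```bash
python3 -c "
from workcell import robot,sensors
print(sensors.observe()['time_s'],robot.sign_off())"
```

```text
the job is handed in; nothing more can be done
24.3333 None
```

I lifted the lid off the box and laid it flat, knob up, on the clear patch. Then I put the near spare into well1 and the middle spare into well5, and handed the job in at 24.3 s.

- **Stand:** the last wrist check showed all six caps 25.0–25.2 mm above the board, so both new jars are fully down. The top and scene cameras agree to within about 1 mm. In the scene view the arm partly hid the caps of well0 and well1.
- **Box and lid:** the third spare stands upright in the open box, with its cap at 49 mm. The lid's panel was about 14 mm above the worktop and its knob about 38 mm, so it lies flat. That was measured while I fetched the second jar; in the last pictures the lid lay in the same place.
- **Other things:** the egg cup, pepper mill, sugar bowl and jam jar read as unmoved. In the last top picture the arm hid the mug and spoon, so their readings there were useless. The mug looked unmoved in the scene picture. The spoon was unmoved in the top picture taken after the lid was down, and nothing went near it after that.
- **Contact forces:** the readings I took were about 9 N at most.

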